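# Stamp a wooden plant marker in the hand-lever press and hold the lever down

## Robot

A 7-joint arm with a two-finger parallel gripper is mounted at the origin on the work surface. World frame = base frame: x ahead of the robot, y to its left, z up, the work surface at z = 0. Lengths are in mm, angles in rad, forces in N, time in s.
With the tool pointing down it reaches from about 400 to 850 mm from the base axis. Payload 6.9 kg.
Tool frame: the origin (TCP) lies on the centre line of the jaws, within the pads' length; the fingertips stand 14 mm ahead of it and the grasp point (between the pads) lies 5 mm behind it (robot.tip_extent is the distance from the TCP to the fingertips, in mm); z points along the fingers, y is the line along which they close (so a half turn about z gives the same grasp; the last joint's range is limited). The gripper opens to 85 mm and grips with 20 to 120 N. Pads are 22 mm wide; open, the fingers measure 114 mm over their backs; the gripper's body (76 mm by 85 mm) begins 54 mm behind the grasp point. The pads swing forward as they close: fully open they stand 13 mm farther back than shut.
Start: joints at [1.256, 0.507, -0.238, 1.5, 0.126, 1.149, -0.155], TCP at [254.706, -570.732, 209.575] pointing down, gripper open.
Joint ranges: [-3.08, 3.08], [-0.24, 2.05], [-1.43, 1.35], [0, 2.5], [-1.52, 4.66], [0.17, 1.96], [-2.89, 2.89]. Speed limits (rad/s): [2.39, 2.39, 3.14, 3.14, 3.14, 3.14, 3.14].

## Interface

Orientations are given as a rotation vector (axis times angle).
In Python, from cell import robot gives the robot as it stands.
- The arm moves only by the tool servo_tool, never from a script. Its argument "increments" is a list of rows, each an object with "travel": the shift along the tool's x, y, z in m, a list of three; "turn": the turn about the tool's z in rad. A call has exactly 8 rows; each row shifts and turns the commanded pose from where the row before left it, along the tool's axes as they then stand; what a row does not reach is not made up. A row lasts 1/12 s, in which the tool goes at most 41.7 mm and 7.16 degrees, less where a joint would pass 70% of its speed; a pose out of reach is approached as far as the arm can. A call with a gripper value outside its range is refused whole. "hand" is the closure in counts, from 0 (fully open) to 255 (shut), set as the call begins (left out, the last holds). The fingers move at their own pace and stop on an object; "grip_force" is the grip in N (left out, the last holds). Time passes only in rows, so rows that do not move let the fingers close, or fill a call up. It gives the time, the measured TCP pose, the force, the opening and the grip force at its end, in the units of the state.
- robot.sense(): the state, without advancing time (a new reading comes with each control period).
- robot.grab_frame(name): name is "scene" or "top"; returns (picture, depth): 480x640x3 uint8, red, green, blue; 480x640 float32, mm along the optical axis (not along the pixel's ray), 0 where there is no reading.
- robot.camera_info(name): a dict with "K" (3x3 intrinsics, pixels), "view" (4x4, takes a point from world to camera coordinates). Camera axes: x right, y up, looking along -z (the intrinsics and any distortion apply to the point x, -y, -z); pixel columns grow to the right and rows downward; lengths in mm; the calibration is good to about 2 mm. A picture is of the moment at which its call begins. camera_info takes no time and is no camera call.
- robot.sign_off(): hands the job in; it is judged then, once.
The state is a dict: "time": time; "qpos": joint angles; "joint_vel": joint speeds; "tau": joint torques, N m; "tcp_pos": TCP position; "tool_rot": TCP orientation; "contact_force": force on the tool from outside, world axes, zero at the start; "ft_torque": the same for the moment, N m; "width": finger opening in mm; "grasp_force": force on a finger pad.
Only numpy, scipy, OpenCV 4.12 (cv2) and the standard library are available. Lean on these libraries where they do the work, as an engineer would, in place of code of your own. Each camera call takes 0.05 s, during which the arm holds its last target. There are 200 camera calls.

## Task

Stamp the loose wooden plant marker in the hand-lever press: slide its square end flat into the slot under the die, fully home against the stop, and let go of it while the lever is still up. Then push the spring lever down until the die bears firmly on the wood, keep it pressed for a good two seconds so that the mark takes, and finish still holding the lever down. Leave the pot, the wire coil, the shears and the box of markers alone.

Things in the scene. Friction and masses are not known exactly. Their poses are not given: they have to be found in the camera images.
- press: hand-lever marking press, grey-green cast C-frame fixed to the table, base 210 x 130 x 22 mm. Origin on the table (z = 0) straight below the die. Its column stands at +x, the lever points to -x, the slot runs along y with its mouth on the +y side; turned up to 0.3 rad. Head and column: 52 mm wide, x -31 to +130 mm, 184 mm high; only the lever lies in front of them, above the base
- slot_home (a point): closed end of the slot: foot of the end stop, on the slot floor, mid width (y -42 mm in the press frame, 46 mm above the table); axes those of the press. Slot 31 mm wide, 11 mm high (floor 46, roof 57 mm above the table, top of the roof 62 mm), roofed except for a window under the die. The marker's head touches the stop when fully home
- slot_mouth (a point): on the slot floor, mid width, where the parallel part of the slot begins: y +55 mm in the press frame, 97 mm from slot_home; axes those of the press. Outwards from here the side walls flare to about 46 mm apart at y +77 mm and the roof lip turns up 8 mm; the floor runs level to y +71 mm, then turns down 5 mm and ends at y +83 mm: keep the fingers beyond that
- marker: the loose wooden plant marker, flat on the table: a stake 200 x 28 x 8 mm, about 35 g, square at one end (the head), pointed at the other (last 36 mm). Origin at mid length and width on its underside; x along it to the head, z up. Gripped across its width 40 to 46 mm from the origin towards the point, the fingers clear the press. Home, its x points to the press's -y, and it stays there when let go
- marker_head (a point): middle of the marker's square end, on its underside, 100 mm from the marker's origin; its x axis points out of that end
- lever_angle (a joint): lever angle, rad: 0 = up (0.25 above level), grows as the grip goes down. The die is linked to it, 90 mm per rad, and meets a marker in the slot at 0.25; with none there the lever goes on to its limit, 0.30. A spring lifts it when let go: the grip takes about 4 N to start, 8 N where the die meets the wood, then each newton adds 2.7 N on the wood. 14 to 25 N in all on the grip is firm
- lever: steel lever with a black palm grip at its free end; origin at its pivot, 160 mm above the table at x +90 mm in the press frame, the hinge axis along the press's y. Bar 20 mm wide; palm grip 95 mm long (along the lever), 42 wide, 22 thick, its centre 240 mm from the pivot
- grip_top (a point): middle of the palm grip's flat top, where to push down: 230 mm above the table and 140 mm in front (-x) of the die with the lever up, 171 mm above and 150 mm in front with the die on the marker; axes turn with the lever and are those of the press when it is up
- ram: the press's vertical ram, a 20 mm steel rod with a brass die 22 x 40 mm at its foot, over the slot; origin at the middle of the die's lower face, 76 mm above the table with the lever up. Moves only with the lever
- pot: bystander: empty black plastic nursery pot, 112 mm across, 105 mm high, origin under its centre
- wire_coil: bystander: flat coil of dark wire, 120 mm across, 17 mm high, origin under its centre
- shears: bystander: steel bonsai shears lying flat, about 175 mm long, 10 mm high, origin near their pivot on the underside
- marker_box: bystander: open cardboard box 150 x 250 x 60 mm with more markers in it, origin under its centre
Things that resemble listed ones, but are neither listed nor needed, are in the scene too. Several things have the shape of the marker; the one meant has the colours described above.

How it is judged (in metres and radians):
On the way, in this order (a step that is already met when the one before it is completed fails the run):
1. the marker lies fully home in the slot, let go, with the lever still up (y of marker_head in the frame of slot_home between -0.003 and 0.004 m and x of marker_head in the frame of slot_home between -0.004 and 0.004 m and z of marker_head in the frame of slot_home between -0.003 and 0.005 m and angle between the x axis of marker and the y axis of slot_home, either way round below 0.1 rad and contact force between the fingers and marker below 0.2 N and value of joint lever_angle below 0.05 rad), for 0.2 s.
2. the lever is pressed down, the die bearing firmly on the marker, for two seconds (y of marker_head in the frame of slot_home between -0.003 and 0.005 m and x of marker_head in the frame of slot_home between -0.004 and 0.004 m and z of marker_head in the frame of slot_home between -0.003 and 0.005 m and angle between the x axis of marker and the y axis of slot_home, either way round below 0.1 rad and contact force between the fingers and marker below 0.2 N and value of joint lever_angle between 0.225 and 0.28 rad and contact force between ram and marker above 8 N and contact force between any of the fingers, the arm and lever above 4 N), for 2 s.
At the end, for the whole second after the job is handed in: The marker is straight (0.1 rad), let go, its head within 5 mm of the stop; the robot pushes on the lever with over 4 N, the lever stands at 0.225 to 0.28 rad, and the die bears on the marker with over 8 N, held so through the last second (all of step 2); the arm keeps its last pose, push and grip.
It fails at once if the nursery pot is pushed aside (distance of pot from where it was at the start of the episode above 0.03 m).
It fails at once if the wire coil is pushed aside (distance of wire_coil from where it was at the start of the episode above 0.03 m).
It fails at once if the shears are pushed aside (distance of shears from where it was at the start of the episode above 0.03 m).
It fails at once if the box of markers is pushed aside (distance of marker_box from where it was at the start of the episode above 0.03 m).
It also fails if it takes over 61 s, if anything falls off the work surface, if the arm or the gripper's body presses on something with over 40 N, if the wrist force passes 120 N, or if a joint passes its speed limit or range.

## Working session

There is one attempt and no reset: what is moved stays moved. The work goes in short steps, Python scripts to look and compute and a tool call to move; the robot and the scene stay as the last step left them, time stands still between calls to the robot, and variables do not carry over. Pictures are saved under pics/ and viewed, at most 10 in all, crops included, and the job is handed in when it is done.

Besides the shell and the picture viewer there is one more tool, called after "Call:" in YAML: its name, and indented under it one key for each argument. servo_tool: Moves the arm, as the interface text tells. Its arguments: {"type":"object","properties":{"increments":{"type":"array"},"hand":{"type":"number"},"grip_force":{"type":"number"}},"required":["increments"]}

```bash
ls; mkdir -p pics; cat > h.py <<'E'
import numpy as np, cv2
from cell import robot
def grab(n,tag):
    im,d=robot.grab_frame(n); cv2.imwrite(f'pics/{tag}.png',im[:,:,::-1]); np.save(f'pics/{tag}.npy',d); return im,d
def ray(n,uv):
    c=robot.camera_info(n);K=np.array(c['K'],float);V=np.array(c['view'],float)
    uv=np.atleast_2d(np.array(uv,float)); p=np.c_[uv,np.ones(len(uv))]@np.linalg.inv(K).T
    p=p*[1,-1,-1]; R=V[:3,:3]; return -R.T@V[:3,3], p@R
def onplane(n,uv,z):
    o,d=ray(n,uv); return o+d*((z-o[2])/d[:,2])[:,None]
def cloud(n,D):
    h,w=D.shape; u,v=np.meshgrid(np.arange(w),np.arange(h)); o,d=ray(n,np.c_[u.ravel(),v.ravel()])
    return (o+d*D.reshape(-1,1)).reshape(h,w,3)
E
python3 - <<'E'
from h import *
for n in('scene','top'):
    im,d=grab(n,n+'0'); c=robot.camera_info(n); print({k:np.round(v,3).tolist() if not isinstance(v,str) else v for k,v in c.items()})
print(robot.sense(), robot.tip_extent)
E
```

```text
pics
{'K': [[598.074, 0.0, 321.29], [0.0, 598.074, 239.464], [0.0, 0.0, 1.0]], 'view': [[-0.844, 0.536, 0.017, 487.196], [-0.414, -0.672, 0.614, 114.346], [0.34, 0.511, 0.789, -1584.042], [0.0, 0.0, 0.0, 1.0]]}
{'K': [[474.436, 0.0, 316.112], [0.0, 474.436, 246.406], [0.0, 0.0, 1.0]], 'view': [[-0.019, -1.0, 0.007, -57.555], [0.998, -0.018, 0.068, -536.104], [-0.067, 0.009, 0.998, -1449.522], [0.0, 0.0, 0.0, 1.0]]}
{'time': 0.1, 'qpos': array([ 1.2564892 ,  0.50824582, -0.2375034 ,  1.50099085,  0.12568289,
        1.14890697, -0.154796  ]), 'joint_vel': array([ 0.00033519, -0.00089715,  0.00126744, -0.00323388, -0.00013292,
        0.00068773, -0.00070254]), 'tau': array([-5.06984215e-03, -6.21837330e+01, -2.19459727e+00, -2.50205433e+01,
        1.25889725e-02,  7.87433179e-03,  4.47151513e-05]), 'tcp_pos': array([ 254.47394469, -570.33833028,  208.83508534]), 'tool_rot': array([-3.07115090e+00, -6.54249806e-01,  5.50791420e-04]), 'contact_force': array([0.79618071, 0.22632286, 0.27274721]), 'ft_torque': array([-0.03080756,  0.01759571,  0.04629728]), 'grasp_force': 0.0, 'width': 85.3516629279572} 14.0
```

View pics/top0.png

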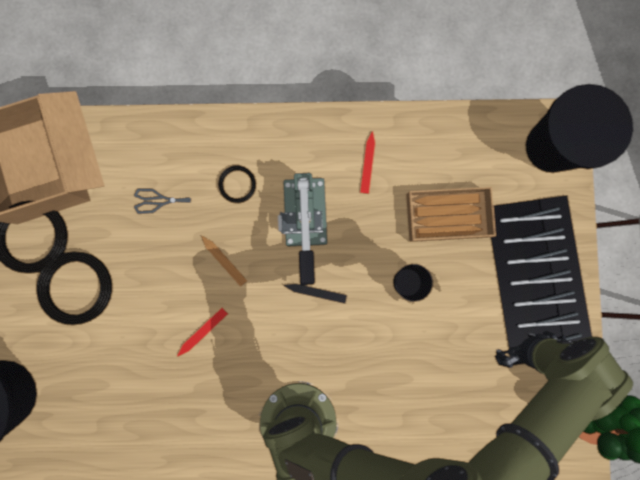

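View pics/scene0.png

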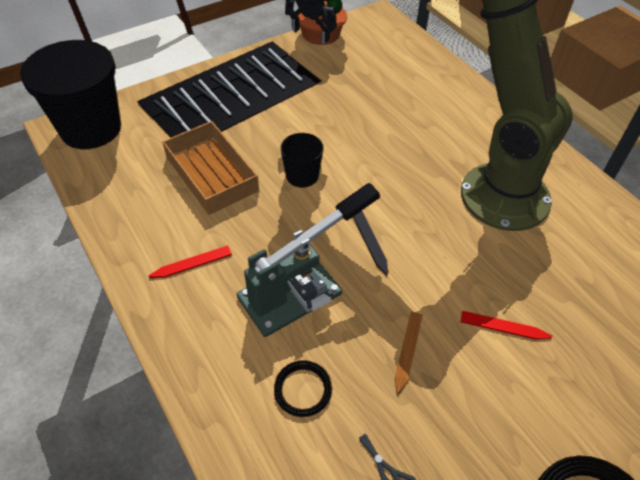

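Marker candidates in the top view are the wooden stake (223,260), red (367,162), red (203,332) and black (316,293). Only the stake at (223,260) is wood-coloured, with its point at about (202,237) and its head at about (244,284). I'll confirm that in one crop and measure it and the press.

```bash
python3 - <<'E'
from h import *
im=cv2.imread('pics/top0.png')[:,:,::-1]; D=np.load('pics/top0.npy'); P=cloud('top',D)
crop=im[140:310,185:345]; cv2.imwrite('pics/crop.png',cv2.resize(crop,None,fx=3.5,fy=3.5,interpolation=cv2.INTER_CUBIC)[:,:,::-1])
# table check
print('table z',np.median(P[350:370,100:160,2]))
# marker: height above the table
z=P[...,2]-0
for n,(r0,r1,c0,c1) in {'marker':(230,295,195,250)}.items():
    m=np.zeros(D.shape,np.uint8); s=P[r0:r1,c0:c1,2]; print(np.percentile(s,[5,25,50,75,90,95,99]))
    hsv=cv2.cvtColor(im,cv2.COLOR_RGB2HSV)[r0:r1,c0:c1]
    print('hsv',hsv[262-r0,223-c0],hsv[275-r0,236-c0],'bg',hsv[262-r0,240-c0],hsv[240-r0,240-c0],hsv[275-r0,205-c0])
# press
R=P[165:290,270:340].reshape(-1,3)
for lo,hi in((15,30),(175,200)):
    q=R[(R[:,2]>lo)&(R[:,2]<hi)]; rc=cv2.minAreaRect(q[:,:2].astype(np.float32)); print(lo,len(q),np.median(q[:,2]),rc)
E
```

```text
table z -1.0194066860930207
[-5.04343627 -1.79579718  0.77048447  3.64521534  7.207443    9.60738633
 13.35604112]
hsv [ 14 143 125] [ 14 143 123] bg [ 17  95 140] [ 18  85 194] [ 18  96 141]
15 1216 22.23219850374312 ((643.79443359375, -35.59150695800781), (209.07269287109375, 129.74456787109375), 1.6868637800216675)
175 425 184.93652245028125 ((641.7974243164062, -31.813156127929688), (50.03078842163086, 169.16917419433594), 88.96585845947266)
```

View pics/crop.png

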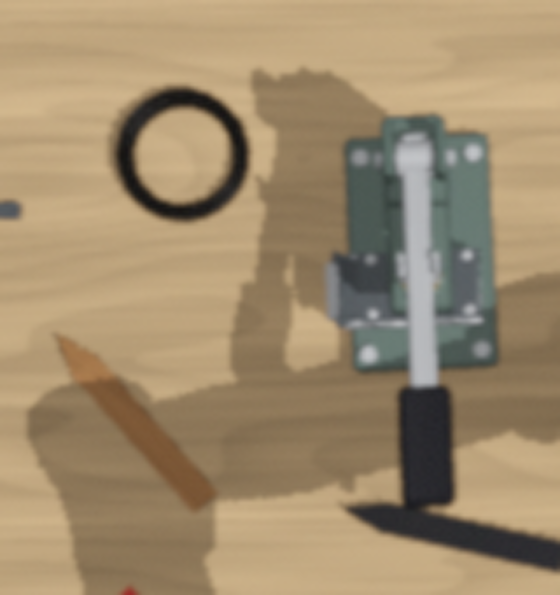

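The crop shows the brown stake with its point at crop (57,335) and its square head at crop (205,500), so it is the marker meant. The press's slot mouth faces left (+y) at crop (335,290).

```bash
python3 - <<'E'
from h import *
im=cv2.imread('pics/top0.png')[:,:,::-1]; D=np.load('pics/top0.npy'); P=cloud('top',D)
hsv=cv2.cvtColor(im,cv2.COLOR_RGB2HSV)
def mk(hsv,n,box,up=4):
    r0,r1,c0,c1=box; m=np.zeros(hsv.shape[:2],np.uint8)
    s=hsv[r0:r1,c0:c1]; m[r0:r1,c0:c1]=((s[...,0]<17)&(s[...,1]>118)).astype(np.uint8)
    k,l,st,_=cv2.connectedComponentsWithStats(m); i=1+st[1:,4].argmax(); m=(l==i)
    v,u=np.nonzero(m); w=onplane(n,np.c_[u,v],8)
    c=w[:,:2].mean(0); a,vec=np.linalg.eigh(np.cov((w[:,:2]-c).T)); d=vec[:,1]
    t=(w[:,:2]-c)@d; s=(w[:,:2]-c)@vec[:,0]
    print(n,m.sum(),'c',c.round(1),'d',d.round(4),'ext',t.min().round(1),t.max().round(1),s.min().round(1),s.max().round(1),'third moment',(t**3).mean()); print(' mid extents',c+d*(t.min()+t.max())/2)
mk(hsv,'top',(228,295,195,252))
h2=cv2.cvtColor(cv2.imread('pics/scene0.png'),cv2.COLOR_BGR2HSV)
mk(h2,'scene',(305,400,390,428))
# press
box=(165,290,270,340); R=P[165:290,270:340].reshape(-1,3); C=hsv[165:290,270:340].reshape(-1,3)
def rect(nm,sel):
    q=R[sel]; rc=cv2.minAreaRect(q[:,:2].astype(np.float32)); print(nm,len(q),'z',np.median(q[:,2]).round(1),'ctr',np.round(rc[0],1),np.round(rc[1],1),round(rc[2],2),'x',np.percentile(q[:,0],[1,50,99]).round(1),'y',np.percentile(q[:,1],[1,50,99]).round(1))
z=R[:,2]
print(np.histogram(z,bins=range(-5,260,5)))
rect('grip',(C[:,2]<70)&(z>180))
rect('roof',(z>52)&(z<70))
rect('lever',(z>190))
rect('base',(z>17)&(z<27))
q=R[z>192]; f=cv2.fitLine(q[:,:2].astype(np.float32),cv2.DIST_HUBER,0,.01,.01).ravel(); print('lever line',f, np.arctan(f[1]/f[0]))
q=R[(z>17)&(z<27)]; 
for sg in(1,-1):  # long edges of base
    e=[];
    for x in range(555,735,8):
        s=q[abs(q[:,0]-x)<4]
        if len(s)>3: e.append((x,(sg*s[:,1]).max()*sg))
    e=np.array(e); p=np.polyfit(e[:,0],e[:,1],1); print('edge',p, 'yaw',np.arctan(p[0]))
E
```

```text
top 516 c [494.6 219.3] d [-0.7543 -0.6565] ext -102.6 91.5 -14.0 13.9 third moment -6057.799984558911
 mid extents [498.80666051 222.96116854]
scene 1199 c [498.5 225. ] d [-0.7551 -0.6557] ext -104.5 99.4 -23.3 23.2 third moment 8945.679370784344
 mid extents [500.44789423 226.6661211 ]
(array([1971, 2364,  474,   71,  303,  668,  245,   29,   17,   43,   35,
         21,  104,  226,  112,   13,    1,    0,    0,    0,    0,    0,
          0,    2,    0,    4,    1,   25,  128,  126,   83,   87,   12,
         22,   41,   80,   96,  118,   90,   57,   64,   61,   51,   55,
         54,  113,  107,  127,  118,   37,    0,    0]), array([ -5,   0,   5,  10,  15,  20,  25,  30,  35,  40,  45,  50,  55,
        60,  65,  70,  75,  80,  85,  90,  95, 100, 105, 110, 115, 120,
       125, 130, 135, 140, 145, 150, 155, 160, 165, 170, 175, 180, 185,
       190, 195, 200, 205, 210, 215, 220, 225, 230, 235, 240, 245, 250,
       255]))
grip 473 z 230.5 ctr [464.5 -37.9] [37.4 90.5] 89.34 x [422.1 466.9 509.7] y [-56.7 -38.1 -19.5]
roof 454 z 62.5 ctr [609.  -23.3] [ 64.9 125.4] 2.04 x [577.6 606.3 639. ] y [-85.9   1.   37.9]
lever 871 z 224.3 ctr [566.6 -36.5] [294.   42.2] 1.94 x [421.9 488.1 618.2] y [-59.7 -39.  -19.3]
base 1069 z 22.1 ctr [643.6 -35.4] [209.1 129.6] 1.49 x [540.4 659.9 746.9] y [-100.   -62.9   29.4]
lever line [ 9.9911350e-01  4.2097729e-02  5.0663730e+02 -3.9347374e+01] 0.042110175
edge [   0.46540426 -308.56393607] yaw 0.43559001230035704
edge [ 2.47951474e-02 -1.14747206e+02] yaw 0.024790067876939926
```

Call:
servo_tool:
  increments:
    - {"travel": [0, 0, -0.035], "turn": 0}
    - {"travel": [0, 0, -0.035], "turn": 0}
    - {"travel": [0, 0, -0.035], "turn": 0}
    - {"travel": [0, 0, -0.035], "turn": 0}
    - {"travel": [0.03, -0.012, -0.015], "turn": 0}
    - {"travel": [0.03, -0.012, -0.015], "turn": 0}
    - {"travel": [0.034, -0.014, 0], "turn": 0}
    - {"travel": [0.034, -0.014, 0], "turn": 0}
  hand: 0
  grip_force: 40

```text
time: 0.77
tcp_pos: [351.2, -470.3, 380.3]
tool_rot: [3.072, 0.652, 0.001]
contact_force: [0.7, 0.5, -0.4]
width: 85.4
grasp_force: 0.0
```

```bash
cat >> h.py <<'E'
from scipy.spatial.transform import Rotation as Ro
def go(x,y,z,yaw=None,quiet=False):
    s=robot.sense(); M=Ro.from_rotvec(s['tool_rot']).as_matrix(); cy=np.arctan2(M[1,0],M[0,0])
    d=np.array([x,y,z])-s['tcp_pos']; print('t',round(s['time'],2),'tcp',s['tcp_pos'].round(1),'yaw',cy.round(3),'tz',M[:,2].round(3),'q',s['qpos'].round(2),'F',s['contact_force'].round(1),'w',round(s['width'],1),'gf',round(s['grasp_force'],1))
    print('tool delta mm',(M.T@d).round(1),'len',np.linalg.norm(d).round(1),'turn',None if yaw is None else round(cy-yaw,3))
E
python3 -c "
from h import *
go(560,-250,400,.716)
for n,uv in dict(coil=(237,184),pot=(413,282),shears=(162,200)).items(): print(n,onplane('top',uv,10))"
```

```text
t 0.77 tcp [ 351.2 -470.3  380.3] yaw 0.419 tz [ 0.001 -0.001 -1.   ] q [ 1.06  0.37 -0.28  1.27  0.1   1.52 -0.36] F [ 0.7  0.5 -0.4] w 85.4 gf 0.0
tool delta mm [ 280.4 -116.4  -19.8] len 304.2 turn -0.297
coil [[736.12608903 176.91180109  10.        ]]
pot [[ 419.47831659 -365.77498819   10.        ]]
shears [[689.57808615 411.33496807  10.        ]]
```

Call:
servo_tool:
  increments:
    - {"travel": [0.035, -0.0145, -0.0025], "turn": 0}
    - {"travel": [0.035, -0.0145, -0.0025], "turn": 0}
    - {"travel": [0.035, -0.0145, -0.0025], "turn": 0}
    - {"travel": [0.035, -0.0145, -0.0025], "turn": 0}
    - {"travel": [0.035, -0.0145, -0.0025], "turn": 0}
    - {"travel": [0.035, -0.0145, -0.0025], "turn": 0}
    - {"travel": [0.035, -0.0145, -0.0025], "turn": 0}
    - {"travel": [0.035, -0.0145, -0.0025], "turn": 0}

```text
time: 1.43
tcp_pos: [559.6, -249.5, 399.4]
tool_rot: [-3.072, -0.654, 0.001]
contact_force: [2.2, -0.8, 0.2]
width: 85.3
grasp_force: 0.0
```

```bash
python3 -c "
from h import *
go(533,253,360,.716)"
```

```text
t 1.43 tcp [ 559.6 -249.5  399.4] yaw 0.42 tz [-0.001  0.    -1.   ] q [ 0.58  0.42 -0.36  1.14  0.14  1.6  -0.9 ] F [ 2.2 -0.8  0.2] w 85.3 gf 0.0
tool delta mm [ 180.4 -469.8   39.5] len 504.8 turn -0.296
```

Call:
servo_tool:
  increments:
    - {"travel": [0.013, -0.034, 0], "turn": 0}
    - {"travel": [0.013, -0.034, 0], "turn": 0}
    - {"travel": [0.013, -0.034, 0], "turn": 0}
    - {"travel": [0.013, -0.034, 0], "turn": 0}
    - {"travel": [0.013, -0.034, 0], "turn": 0}
    - {"travel": [0.013, -0.034, 0], "turn": 0}
    - {"travel": [0.013, -0.034, 0], "turn": 0}
    - {"travel": [0.013, -0.034, 0], "turn": 0}

```text
time: 2.1
tcp_pos: [542.3, 41.3, 399.4]
tool_rot: [3.073, 0.654, -0.001]
contact_force: [1.8, 0.2, 0.4]
width: 84.9
grasp_force: 0.0
```

Call:
servo_tool:
  increments:
    - {"travel": [0.0127, -0.033, 0], "turn": 0}
    - {"travel": [0.0127, -0.033, 0], "turn": 0}
    - {"travel": [0.0127, -0.033, 0], "turn": 0}
    - {"travel": [0.0127, -0.033, 0.02], "turn": 0}
    - {"travel": [0.0127, -0.033, 0.02], "turn": 0}
    - {"travel": [0.0127, -0.033, 0.02], "turn": -0.1}
    - {"travel": [0, 0, 0.03], "turn": -0.1}
    - {"travel": [0, 0, 0.03], "turn": -0.096}

```text
time: 2.77
tcp_pos: [530.5, 255.0, 278.4]
tool_rot: [-2.935, -1.115, -0.001]
contact_force: [0.5, -0.7, -1.4]
width: 85.4
grasp_force: 0.0
```

```bash
python3 -c "
from h import *
go(533,253,15,.716)"
```

```text
t 2.77 tcp [530.5 255.  278.4] yaw 0.726 tz [-0.     0.002 -1.   ] q [-0.13  0.44 -0.58  1.48  0.24  1.29 -1.57] F [ 0.5 -0.7 -1.4] w 85.4 gf 0.0
tool delta mm [2.000e-01 3.500e+00 2.634e+02] len 263.5 turn 0.01
```

Call:
servo_tool:
  increments:
    - {"travel": [0, 0.0035, 0.03], "turn": 0.01}
    - {"travel": [0, 0, 0.035], "turn": 0}
    - {"travel": [0, 0, 0.035], "turn": 0}
    - {"travel": [0, 0, 0.035], "turn": 0}
    - {"travel": [0, 0, 0.035], "turn": 0}
    - {"travel": [0, 0, 0.03], "turn": 0}
    - {"travel": [0, 0, 0.015], "turn": 0}
    - {"travel": [0, 0, 0], "turn": 0}

```text
time: 3.43
tcp_pos: [531.7, 247.3, 60.5]
tool_rot: [2.947, 1.086, -0.012]
contact_force: [-0.1, -0.6, 0.2]
width: 85.5
grasp_force: 0.0
```

```bash
python3 -c "
from h import *
go(533,253,15,.716)
im,d=grab('scene','s1'); cv2.imwrite('pics/s1c.png',cv2.resize(im[200:420,220:500],None,fx=2.7,fy=2.7)[:,:,::-1])"
```

```text
t 3.43 tcp [531.7 247.3  60.5] yaw 0.706 tz [-0.007 -0.003 -1.   ] q [-0.17  0.64 -0.49  1.78  0.39  0.83 -1.71] F [-0.1 -0.6  0.2] w 85.5 gf 0.0
tool delta mm [ 5.  -3.4 45.5] len 45.9 turn -0.01
```

View pics/s1c.png

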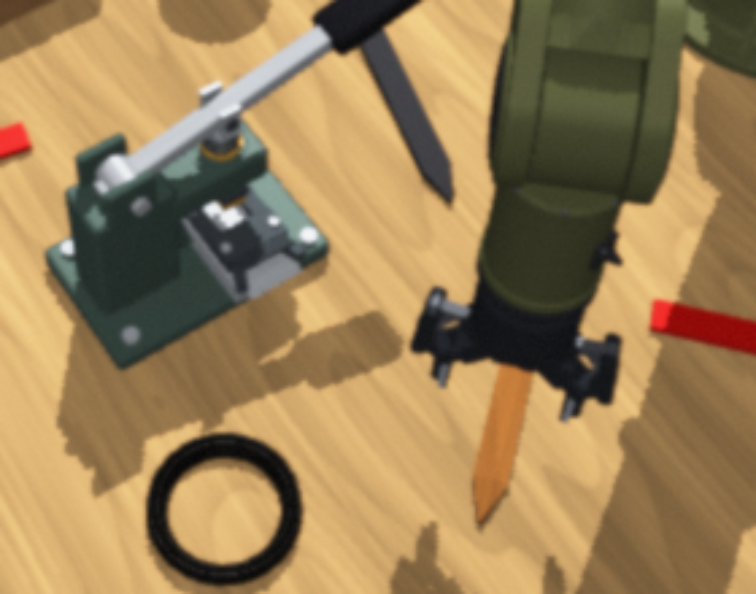

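The fingers straddle the stake: crop (430,340) and (590,385), with the stake between at (510,380) and its tip at (485,515). I'll descend and grip.

Call:
servo_tool:
  increments:
    - {"travel": [0.005, -0.003, 0], "turn": -0.01}
    - {"travel": [0, 0, 0.015], "turn": 0}
    - {"travel": [0, 0, 0.012], "turn": 0}
    - {"travel": [0, 0, 0.008], "turn": 0}
    - {"travel": [0, 0, 0.006], "turn": 0}
    - {"travel": [0, 0, 0.003], "turn": 0}
    - {"travel": [0, 0, 0], "turn": 0}
    - {"travel": [0, 0, 0], "turn": 0}

```text
time: 4.15
tcp_pos: [536.1, 254.6, 20.8]
tool_rot: [-2.942, -1.101, -0.0]
contact_force: [-0.4, -0.3, 0.4]
width: 85.4
grasp_force: 0.0
```

```bash
python3 -c "
from h import *
go(533,253,15,.716)"
```

```text
t 4.15 tcp [536.1 254.6  20.8] yaw 0.716 tz [ 0.  0. -1.] q [-0.2   0.69 -0.46  1.8   0.43  0.74 -1.75] F [-0.4 -0.3  0.4] w 85.4 gf 0.0
tool delta mm [-3.4 -0.8  5.8] len 6.8 turn -0.0
```

Call:
servo_tool:
  increments:
    - {"travel": [-0.0034, -0.0008, 0], "turn": 0}
    - {"travel": [0, 0, 0.003], "turn": 0}
    - {"travel": [0, 0, 0.0025], "turn": 0}
    - {"travel": [0, 0, 0], "turn": 0}
    - {"travel": [0, 0, 0], "turn": 0}
    - {"travel": [0, 0, 0], "turn": 0}
    - {"travel": [0, 0, 0], "turn": 0}
    - {"travel": [0, 0, 0], "turn": 0}

```text
time: 4.82
tcp_pos: [533.0, 252.9, 15.2]
tool_rot: [-2.943, -1.1, -0.0]
contact_force: [0.9, 0.5, -0.1]
width: 85.3
grasp_force: 0.0
```

Call:
servo_tool:
  increments:
    - {"travel": [0, 0, 0], "turn": 0}
    - {"travel": [0, 0, 0], "turn": 0}
    - {"travel": [0, 0, 0], "turn": 0}
    - {"travel": [0, 0, 0], "turn": 0}
    - {"travel": [0, 0, 0], "turn": 0}
    - {"travel": [0, 0, 0], "turn": 0}
    - {"travel": [0, 0, 0], "turn": 0}
    - {"travel": [0, 0, 0], "turn": 0}
  hand: 255
  grip_force: 50

```text
time: 5.48
tcp_pos: [532.9, 252.9, 15.1]
tool_rot: [-2.943, -1.1, 0.0]
contact_force: [-0.9, 0.2, 0.4]
width: 0.2
grasp_force: 0.0
```

```bash
python3 -c "
from h import *
go(533,253,100,.716)"
```

```text
t 5.48 tcp [532.9 252.9  15.1] yaw 0.716 tz [-0.  0. -1.] q [-0.2   0.7  -0.45  1.82  0.44  0.73 -1.75] F [-0.9  0.2  0.4] w 0.2 gf 0.0
tool delta mm [  0.2  -0.  -84.9] len 84.9 turn -0.0
```

```bash
python3 -c "
from h import *
im,d=grab('scene','s2'); a=cv2.resize(im[280:420,340:500],None,fx=3.5,fy=3.5,interpolation=2)[:,:,::-1]
cv2.imwrite('pics/s2c.png',a)"
```

```text
(no output)
```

View pics/s2c.png

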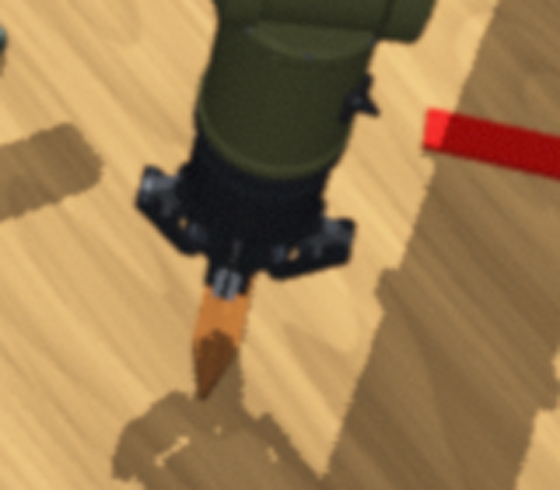

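The stake is still on the table, tip at crop (205,390), with the shut fingers above it at (225,285). They closed over its top. I'll feel for the top with the shut fingers to get the real tip height.

Call:
servo_tool:
  increments:
    - {"travel": [0, 0, 0.001], "turn": 0}
    - {"travel": [0, 0, 0], "turn": 0}
    - {"travel": [0, 0, 0.001], "turn": 0}
    - {"travel": [0, 0, 0], "turn": 0}
    - {"travel": [0, 0, 0], "turn": 0}
    - {"travel": [0, 0, 0], "turn": 0}
    - {"travel": [0, 0, 0], "turn": 0}
    - {"travel": [0, 0, 0], "turn": 0}

```text
time: 6.2
tcp_pos: [532.9, 252.9, 13.1]
tool_rot: [-2.943, -1.1, -0.0]
contact_force: [0.7, 0.4, -0.3]
width: 0.0
grasp_force: 0.0
```

```bash
python3 -c "
from h import *
im,D=grab('scene','s3'); P=cloud('scene',D)
print('fingertip px on z=3',onplane('scene',[(340+228/3.5,280+298/3.5)],3), 'tip',onplane('scene',[(340+203/3.5,280+398/3.5)],4))
for r in range(355,396,3): print(r,[tuple(P[r,c].round(0).astype(int)) for c in (400,404,408)], im[r,404])
"
```

```text
fingertip px on z=3 [[523.30751436 249.24960419   3.        ]] tip [[575.40289086 293.07206877   4.        ]]
355 [(np.int64(548), np.int64(250), np.int64(77)), (np.int64(545), np.int64(256), np.int64(84)), (np.int64(539), np.int64(262), np.int64(88))] [24 27 28]
358 [(np.int64(546), np.int64(250), np.int64(61)), (np.int64(543), np.int64(257), np.int64(71)), (np.int64(540), np.int64(264), np.int64(79))] [70 71 75]
361 [(np.int64(543), np.int64(249), np.int64(43)), (np.int64(544), np.int64(260), np.int64(62)), (np.int64(536), np.int64(263), np.int64(60))] [50 53 55]
364 [(np.int64(533), np.int64(243), np.int64(9)), (np.int64(541), np.int64(260), np.int64(45)), (np.int64(532), np.int64(263), np.int64(42))] [67 66 69]
367 [(np.int64(538), np.int64(249), np.int64(9)), (np.int64(528), np.int64(252), np.int64(3)), (np.int64(522), np.int64(257), np.int64(5))] [195 125  61]
370 [(np.int64(541), np.int64(254), np.int64(8)), (np.int64(536), np.int64(260), np.int64(12)), (np.int64(528), np.int64(263), np.int64(10))] [195 124  59]
373 [(np.int64(997), np.int64(625), np.int64(1172)), (np.int64(53
[... 473 characters left out ...]
281), np.int64(10)), (np.int64(541), np.int64(283), np.int64(2))] [101  61  29]
385 [(np.int64(562), np.int64(281), np.int64(8)), (np.int64(553), np.int64(285), np.int64(5)), (np.int64(544), np.int64(287), np.int64(-1))] [101  73  42]
388 [(np.int64(565), np.int64(286), np.int64(6)), (np.int64(557), np.int64(289), np.int64(2)), (np.int64(547), np.int64(292), np.int64(-4))] [121  93  59]
391 [(np.int64(568), np.int64(291), np.int64(4)), (np.int64(558), np.int64(293), np.int64(-4)), (np.int64(552), np.int64(298), np.int64(-1))] [121  96  60]
394 [(np.int64(572), np.int64(295), np.int64(3)), (np.int64(564), np.int64(299), np.int64(0)), (np.int64(555), np.int64(302), np.int64(-4))] [122  95  60]
```

```bash
python3 -c "
from h import *
im=cv2.imread('pics/s3.png'); c=robot.camera_info('scene');K=c['K'];V=c['view']
def pr(p):
    q=V[:3,:3]@np.array(p,float)+V[:3,3]; q=q*[1,-1,-1]; q=K@q; return (q[:2]/q[2]).round(1)
s=robot.sense(); M=Ro.from_rotvec(s['tool_rot']).as_matrix()
for z in(-14,0,20,40): print('z',z,[pr(s['tcp_pos']+M@np.array([x,0,-z])) for x in(-11,0,11)])
P=cloud('scene',np.load('pics/s3.npy')); t=(P-s['tcp_pos'])@M
dark=im.max(2)<110
sel=dark&(abs(t[...,0])<40)&(abs(t[...,1])<25)&(P[...,2]>14)
v,u=np.nonzero(sel); o=np.argsort(P[sel][:,2])[:25]
for i in o[::2]: print(u[i],v[i],t[v[i],u[i]].round(0),P[v[i],u[i],2].round(0),im[v[i],u[i]])
"
```

```text
z -14 [array([403.4, 364.9]), array([402.4, 369.5]), array([401.3, 374.1])]
z 0 [array([404.2, 362. ]), array([403.2, 366.5]), array([402.1, 371.1])]
z 20 [array([405.4, 357.7]), array([404.4, 362.3]), array([403.3, 366.9])]
z 40 [array([406.7, 353.3]), array([405.6, 357.9]), array([404.5, 362.6])]
400 362 [  4.   9. -25.] 38.0 [ 64  78 102]
402 364 [  9.   4. -27.] 40.0 [84 86 91]
399 361 [  5.  11. -28.] 41.0 [43 62 82]
400 361 [  5.   9. -30.] 43.0 [54 56 60]
401 363 [ 10.   7. -32.] 45.0 [ 97 100 109]
404 364 [ 10.   0. -32.] 45.0 [69 66 67]
403 364 [ 12.   2. -33.] 46.0 [58 58 60]
408 362 [  4.  -7. -34.] 47.0 [50 48 45]
402 363 [ 10.   5. -34.] 47.0 [91 87 87]
402 362 [  9.   5. -36.] 49.0 [98 92 89]
406 364 [ 11.  -4. -36.] 49.0 [ 95  98 107]
405 364 [ 12.  -2. -37.] 50.0 [99 97 96]
401 362 [ 11.   7. -37.] 50.0 [91 88 91]
```

Projected through the camera, the shut fingertips sit about 20 mm higher than the stated tip extent implies, while x and y agree. I'll lower in guarded steps to find contact.

Call:
servo_tool:
  increments:
    - {"travel": [0, 0, 0.003], "turn": 0}
    - {"travel": [0, 0, 0.003], "turn": 0}
    - {"travel": [0, 0, 0.002], "turn": 0}
    - {"travel": [0, 0, 0.002], "turn": 0}
    - {"travel": [0, 0, 0.002], "turn": 0}
    - {"travel": [0, 0, 0], "turn": 0}
    - {"travel": [0, 0, 0], "turn": 0}
    - {"travel": [0, 0, 0], "turn": 0}

```text
time: 6.92
tcp_pos: [532.9, 252.9, 1.1]
tool_rot: [-2.942, -1.101, 0.0]
contact_force: [-0.3, 0.9, -0.3]
width: -0.1
grasp_force: 0.0
```

```bash
python3 -c "
from h import *
im,D=grab('scene','s4'); go(533,253,1,.716)
cv2.imwrite('pics/s4c.png',cv2.resize(im[320:420,350:470],None,fx=5,fy=5,interpolation=2)[:,:,::-1])"
```

```text
t 6.97 tcp [532.9 252.9   1.2] yaw 0.716 tz [ 0.  0. -1.] q [-0.21  0.72 -0.44  1.83  0.45  0.7  -1.76] F [-0.6 -0.8 -0.9] w 0.0 gf 0.0
tool delta mm [ 0.1 -0.   0.2] len 0.2 turn -0.0
```

View pics/s4c.png

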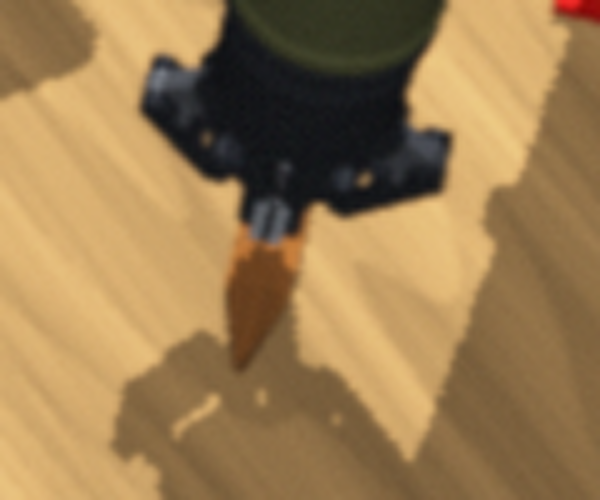

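The tip edge is at crop (270,243), i.e. pixel (404,368.6), so the tips stand about 23 mm above the reported TCP. I'll keep lowering until touch.

Call:
servo_tool:
  increments:
    - {"travel": [0, 0, 0.003], "turn": 0}
    - {"travel": [0, 0, 0.003], "turn": 0}
    - {"travel": [0, 0, 0.002], "turn": 0}
    - {"travel": [0, 0, 0.002], "turn": 0}
    - {"travel": [0, 0, 0], "turn": 0}
    - {"travel": [0, 0, 0], "turn": 0}
    - {"travel": [0, 0, 0], "turn": 0}
    - {"travel": [0, 0, 0], "turn": 0}

```text
time: 7.63
tcp_pos: [532.9, 252.9, -8.8]
tool_rot: [-2.942, -1.1, -0.0]
contact_force: [0.3, -0.4, 0.3]
width: 0.1
grasp_force: 0.0
```

Call:
servo_tool:
  increments:
    - {"travel": [0, 0, 0.001], "turn": 0}
    - {"travel": [0, 0, 0], "turn": 0}
    - {"travel": [0, 0, 0.001], "turn": 0}
    - {"travel": [0, 0, 0], "turn": 0}
    - {"travel": [0, 0, 0.001], "turn": 0}
    - {"travel": [0, 0, 0], "turn": 0}
    - {"travel": [0, 0, 0], "turn": 0}
    - {"travel": [0, 0, 0], "turn": 0}

```text
time: 8.3
tcp_pos: [532.9, 252.9, -11.9]
tool_rot: [-2.942, -1.1, 0.0]
contact_force: [0.1, -0.4, 0.2]
width: 0.1
grasp_force: 0.0
```

Call:
servo_tool:
  increments:
    - {"travel": [0, 0, 0.001], "turn": 0}
    - {"travel": [0, 0, 0], "turn": 0}
    - {"travel": [0, 0, 0.001], "turn": 0}
    - {"travel": [0, 0, 0], "turn": 0}
    - {"travel": [0, 0, 0.001], "turn": 0}
    - {"travel": [0, 0, 0], "turn": 0}
    - {"travel": [0, 0, 0], "turn": 0}
    - {"travel": [0, 0, 0], "turn": 0}

```text
time: 8.97
tcp_pos: [533.0, 252.9, -13.6]
tool_rot: [2.942, 1.1, 0.001]
contact_force: [-2.3, -2.2, 13.8]
width: -0.1
grasp_force: 6.7
```

```bash
python3 -c "
from h import *
im,D=grab('scene','s5'); go(533,253,1,.716)
print(im[360:380,404].tolist()); print(im[360:380,402].sum(1))
"
```

```text
t 9.02 tcp [532.9 252.9 -13.6] yaw 0.716 tz [ 0.001 -0.    -1.   ] q [-0.22  0.74 -0.43  1.84  0.47  0.67 -1.78] F [-3.5 -2.4 13.2] w -0.2 gf 6.7
tool delta mm [  0.1  -0.  -14.6] len 14.6 turn -0.0
[[25, 27, 28], [30, 30, 34], [41, 41, 45], [43, 46, 48], [53, 54, 58], [64, 66, 70], [78, 80, 85], [88, 92, 96], [94, 95, 102], [95, 96, 100], [102, 98, 100], [103, 90, 85], [108, 75, 54], [112, 69, 35], [111, 68, 33], [108, 66, 33], [107, 65, 31], [107, 66, 32], [102, 62, 28], [98, 61, 28]]
[ 60  78 103 174 238 227 212 178 158 175 190 215 215 211 205 207 206 199
 199 193]
```

Contact came at a reported z of about -13.3 with the tips on the wood's top at 8 mm. The TCP therefore reads about 35 mm lower than the true tips imply, and I'll use tip height = reading + 21.5 when shut. Next I lift, open and re-descend to about -21.

Call:
servo_tool:
  increments:
    - {"travel": [0, 0, -0.005], "turn": 0}
    - {"travel": [0, 0, -0.01], "turn": 0}
    - {"travel": [0, 0, -0.005], "turn": 0}
    - {"travel": [0, 0, 0], "turn": 0}
    - {"travel": [0, 0, 0], "turn": 0}
    - {"travel": [0, 0, 0], "turn": 0}
    - {"travel": [0, 0, 0], "turn": 0}
    - {"travel": [0, 0, 0], "turn": 0}
  hand: 0

```text
time: 9.68
tcp_pos: [532.7, 252.7, 4.7]
tool_rot: [2.943, 1.1, -0.001]
contact_force: [0.5, -0.1, 0.5]
width: 85.4
grasp_force: 0.0
```

```bash
python3 -c "
from h import *
go(533,253,-21,.716)"
```

```text
t 9.68 tcp [532.7 252.7   4.7] yaw 0.716 tz [-0.001 -0.    -1.   ] q [-0.21  0.71 -0.44  1.82  0.45  0.71 -1.76] F [ 0.5 -0.1  0.5] w 85.4 gf 0.0
tool delta mm [ 0.4 -0.  25.7] len 25.7 turn -0.0
```

Call:
servo_tool:
  increments:
    - {"travel": [0, 0, 0.008], "turn": 0}
    - {"travel": [0, 0, 0.007], "turn": 0}
    - {"travel": [0, 0, 0.005], "turn": 0}
    - {"travel": [0, 0, 0.004], "turn": 0}
    - {"travel": [0, 0, 0.0015], "turn": 0}
    - {"travel": [0, 0, 0], "turn": 0}
    - {"travel": [0, 0, 0], "turn": 0}
    - {"travel": [0, 0, 0], "turn": 0}

```text
time: 10.35
tcp_pos: [533.0, 253.1, -20.2]
tool_rot: [-2.942, -1.101, -0.001]
contact_force: [0.2, 0.4, -0.0]
width: 86.0
grasp_force: 0.0
```

Call:
servo_tool:
  increments:
    - {"travel": [0, 0, 0], "turn": 0}
    - {"travel": [0, 0, 0], "turn": 0}
    - {"travel": [0, 0, 0], "turn": 0}
    - {"travel": [0, 0, 0], "turn": 0}
    - {"travel": [0, 0, 0], "turn": 0}
    - {"travel": [0, 0, 0], "turn": 0}
    - {"travel": [0, 0, 0], "turn": 0}
    - {"travel": [0, 0, 0], "turn": 0}
  hand: 255
  grip_force: 50

```text
time: 11.02
tcp_pos: [533.1, 253.1, -20.0]
tool_rot: [-2.942, -1.1, -0.001]
contact_force: [-0.7, -0.5, 6.3]
width: 26.1
grasp_force: 49.6
```

```bash
python3 -c "
from h import *
go(533,253,80,.716)"
```

```text
t 11.02 tcp [533.1 253.1 -20. ] yaw 0.716 tz [ 0.001  0.    -1.   ] q [-0.22  0.75 -0.42  1.84  0.47  0.66 -1.78] F [-0.7 -0.5  6.3] w 26.1 gf 49.6
tool delta mm [  -0.1   -0.  -100. ] len 100.0 turn -0.0
```

Gripped. Lift 100 mm and turn by -0.886 to bring the stake in line with the slot.

Call:
servo_tool:
  increments:
    - {"travel": [0, 0, -0.01], "turn": 0}
    - {"travel": [0, 0, -0.02], "turn": 0}
    - {"travel": [0, 0, -0.025], "turn": 0}
    - {"travel": [0, 0, -0.025], "turn": -0.08}
    - {"travel": [0, 0, -0.02], "turn": -0.1}
    - {"travel": [0, 0, 0], "turn": -0.1}
    - {"travel": [0, 0, 0], "turn": -0.1}
    - {"travel": [0, 0, 0], "turn": -0.1}

```text
time: 11.68
tcp_pos: [533.1, 252.7, 80.6]
tool_rot: [2.592, 1.774, 0.001]
contact_force: [-0.2, -0.4, 0.7]
width: 26.2
grasp_force: 49.2
```

Call:
servo_tool:
  increments:
    - {"travel": [0, 0, 0], "turn": -0.1}
    - {"travel": [0, 0, 0], "turn": -0.1}
    - {"travel": [0, 0, 0], "turn": -0.1}
    - {"travel": [0, 0, 0], "turn": -0.1}
    - {"travel": [0, 0, 0], "turn": 0}
    - {"travel": [0, 0, 0], "turn": 0}
    - {"travel": [0, 0, 0], "turn": 0}
    - {"travel": [0, 0, 0], "turn": 0}

```text
time: 12.35
tcp_pos: [532.9, 252.8, 79.7]
tool_rot: [2.196, 2.246, 0.0]
contact_force: [-0.1, 0.3, -0.0]
width: 26.4
grasp_force: 49.2
```

```bash
python3 -c "
from h import *
go(595,225,80,1.603)
im,D=grab('top','t6'); im2,D2=grab('scene','s6')
a=np.vstack([cv2.resize(im[150:310,190:350],None,fx=1.8,fy=1.8,interpolation=2),cv2.resize(im2[220:380,260:420],None,fx=1.8,fy=1.8,interpolation=2)])
a=np.hstack([cv2.resize(im[150:310,190:350],None,fx=2.4,fy=2.4,interpolation=2),cv2.resize(im2[220:380,270:430],None,fx=2.4,fy=2.4,interpolation=2)])
cv2.imwrite('pics/c6.png',a[:,:,::-1])"
```

```text
t 12.35 tcp [532.9 252.8  79.7] yaw 1.594 tz [ 0. -0. -1.] q [-0.03  0.67 -0.75  1.76  0.56  0.93 -0.99] F [-0.1  0.3 -0. ] w 26.4 gf 49.2
tool delta mm [-29.2  61.5  -0.3] len 68.1 turn -0.009
```

View pics/c6.png

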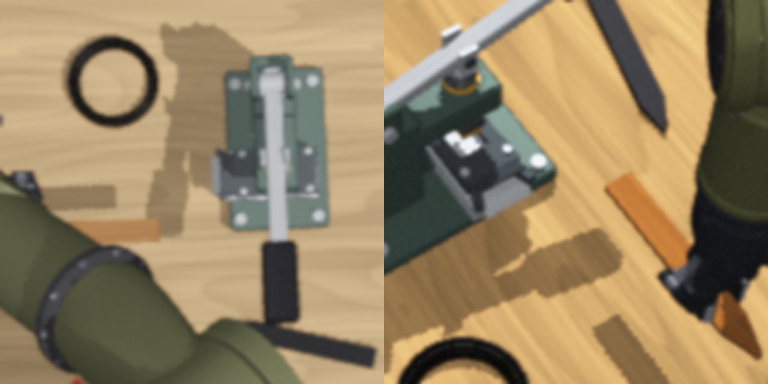

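The stake hangs level; its head is at top crop (158,230) and scene crop (622,180), and the slot mouth is at scene crop (490,200). I'll measure the stake in hand and the press yaw and centre line from this view.

```bash
python3 - <<'E'
from h import *
im=cv2.imread('pics/top0.png')[:,:,::-1]; hsv=cv2.cvtColor(im,cv2.COLOR_RGB2HSV).astype(int)
im6=cv2.imread('pics/t6.png')[:,:,::-1]; h6=cv2.cvtColor(im6,cv2.COLOR_RGB2HSV); D6=np.load('pics/t6.npy')
m=np.zeros(im.shape[:2],np.uint8); s=h6[228:262,215:265]; m[228:262,215:265]=(s[...,0]<17)&(s[...,1]>118)&(s[...,2]>90)
n,l,st,_=cv2.connectedComponentsWithStats(m); m=l==1+st[1:,4].argmax(); v,u=np.nonzero(m)
print('marker depth z',np.median(cloud('top',D6)[m][:,2]))
w=onplane('top',np.c_[u,v],108); print('n',len(w),'head y',np.percentile(w[:,1],[0,2]).round(1))
c=[(y,w[abs(w[:,1]-y)<3][:,0].min(),w[abs(w[:,1]-y)<3][:,0].max()) for y in np.arange(w[:,1].min()+5,w[:,1].max()-5,5)]
c=np.array(c); p=np.polyfit(c[:,0],c[:,1:].mean(1),1); print('width',np.mean(c[:,2]-c[:,1]),'slope dx/dy',p[0],'x at y=150',np.polyval(p,150))
# press base: hue edges, z=22
g=cv2.cvtColor(im,cv2.COLOR_RGB2LAB).astype(float); 
a=cv2.GaussianBlur(g[...,2],(0,0),1)   # b channel: wood yellow vs grey-green
def edges(rows,c0,c1,z):
    pts=[]
    for r in rows:
        d=np.abs(np.gradient(a[r,c0:c1])); k=d.argmax()
        if 0<k<len(d)-1: k=k+0.5*(d[k-1]-d[k+1])/(d[k-1]-2*d[k]+d[k+1])
        pts.append((c0+k,r))
    w=onplane('top',pts,z); 
    p=np.polyfit(w[:,0],w[:,1],1)
    for _ in range(3):
        r=np.abs(w[:,1]-np.polyval(p,w[:,0])); k=r<max(1.2,np.median(r)*2); p=np.polyfit(w[k,0],w[k,1],1)
    print('rows',rows[0],rows[-1],'slope',p[0].round(4),'y@605',np.polyval(p,605).round(1),k.sum(),len(k))
edges(range(182,210),278,292,22); edges(range(182,242),320,334,22)
edges(range(250,282),292,304,230); edges(range(250,282),308,320,230)
P=cloud('top',np.load('pics/top0.npy'))[165:260,270:340].reshape(-1,3); q=P[(P[:,2]>56)&(P[:,2]<66)]
for y in range(-80,45,8):
    s=q[abs(q[:,1]-y)<4][:,0]
    if len(s): print('roof y',y,s.min().round(0),s.max().round(0),len(s))
E
```

```text
marker depth z 107.53528467817114
n 293 head y [107.7 110.5]
width 21.572493713880895 slope dx/dy 0.03735749464211087 x at y=150 535.1235979896799
rows 182 209 slope 0.0233 y@605 28.8 28 28
rows 182 241 slope 0.0284 y@605 -99.2 60 60
rows 250 281 slope 0.025 y@605 -16.7 30 32
rows 250 281 slope 0.0168 y@605 -55.3 30 32
roof y -80 581.0 639.0 49
roof y -72 581.0 639.0 47
roof y -64 582.0 640.0 30
roof y -56 582.0 582.0 1
roof y -48 582.0 582.0 1
roof y -24 580.0 582.0 2
roof y -16 580.0 583.0 4
roof y -8 579.0 637.0 29
roof y 0 580.0 638.0 42
roof y 8 579.0 637.0 41
roof y 16 580.0 638.0 52
roof y 24 580.0 635.0 25
roof y 32 574.0 639.0 27
roof y 40 577.0 636.0 4
```

```bash
cat >> h.py <<'E'
def medges(tag,c0,c1,r0,r1,z,n='top'):
    im=cv2.imread(f'pics/{tag}.png'); a=cv2.GaussianBlur(cv2.cvtColor(im,cv2.COLOR_BGR2HSV)[...,1].astype(float),(0,0),.8)
    out=[]
    for c in range(c0,c1):
        d=np.gradient(a[r0:r1,c]); out.append((c,r0+d.argmax(),r0+d.argmin()))
    out=np.array(out,float)
    for k in(1,2):
        w=onplane(n,out[:,[0,k]],z); p=np.polyfit(w[:,1],w[:,0],1)
        for _ in range(3):
            r=np.abs(w[:,0]-np.polyval(p,w[:,1])); kk=r<2.5; p=np.polyfit(w[kk,1],w[kk,0],1)
        print('edge slope',p[0].round(4),'x@150',np.polyval(p,150).round(1),kk.sum(),len(kk))
E
python3 -c "
from h import *
medges('t6',224,252,232,258,108)
a=cv2.cvtColor(cv2.imread('pics/t6.png'),cv2.COLOR_BGR2HSV)[...,1]
for r in range(236,256): print(r,a[r,222:262:3])"
```

```text
edge slope 0.0013 x@150 548.4 28 28
edge slope 0.0788 x@150 515.0 13 28
236 [93 95 95 93 91 90 85 85 85 84 93 92 93 92]
237 [91 89 89 89 88 86 85 85 84 84 93 93 94 93]
238 [85 86 88 87 86 86 85 85 85 84 93 94 95 93]
239 [86 87 87 85 85 85 85 84 85 86 95 96 96 94]
240 [ 89  88  88  87  87  90  88  88  90  93 106 103  94  93]
241 [ 95  98 100 100  99 104 108 107 107 115 125 123  94  94]
242 [120 122 123 123 123 125 128 128 128 132 134 133  93  93]
243 [134 133 131 134 133 132 133 135 136 135 135 133  95  95]
244 [135 135 134 135 135 134 133 135 133 133 134 132  95  95]
245 [133 134 135 136 137 134 135 135 135 134 133 133  93  93]
246 [110 136 134 135 136 135 134 132 135 134 135 133  94  94]
247 [ 71 132 135 135 137 136 135 135 135 133 136 131  93  93]
248 [ 67 108 135 135 136 137 136 135 136 134 135 130  90  92]
249 [ 72  73 128 136 136 135 133 132 132 132 132 126  87  88]
250 [ 74  73 107 134 126 128 121 118 119 113 113 108  85  84]
251 [ 69  71  68 119 112 114  99  93  94  89  88  87  83  83]
252 [ 68  70  69  84  94 100  93  87  83  81  83  83  83  84]
253 [67 68 37  5 21  8 58 89 82 81 83 82 83 83]
254 [70 48  5 14 12 14 10 56 83 83 84 83 83 83]
255 [61 15  9 12 11 13 17  8 83 84 84 84 85 84]
```

The stake in hand agrees with the tool: centre line x=535 at y=150, head y about 109, underside at reading +20. The slot centre line is x ≈ 609.4 − 0.025·(y+35.4), with origin y about -35 and yaw about 0.025. Now the pre-insert pose.

Call:
servo_tool:
  increments:
    - {"travel": [-0.006, 0.014, 0], "turn": 0}
    - {"travel": [-0.006, 0.014, 0], "turn": 0}
    - {"travel": [-0.006, 0.014, 0.01], "turn": 0}
    - {"travel": [-0.006, 0.014, 0.01], "turn": 0}
    - {"travel": [-0.005, 0.013, 0.012], "turn": 0}
    - {"travel": [0, 0, 0.012], "turn": 0}
    - {"travel": [0, 0, 0.008], "turn": 0}
    - {"travel": [0, 0, 0], "turn": 0}

```text
time: 13.12
tcp_pos: [600.5, 225.2, 24.7]
tool_rot: [-2.191, -2.248, 0.006]
contact_force: [0.2, -0.5, 0.4]
width: 26.0
grasp_force: 49.2
```

Call:
servo_tool:
  increments:
    - {"travel": [0, 0, 0], "turn": 0}
    - {"travel": [0, 0, 0], "turn": 0}
    - {"travel": [0, 0, 0], "turn": 0}
    - {"travel": [0, 0, 0], "turn": 0}
    - {"travel": [0, 0, 0], "turn": 0}
    - {"travel": [0, 0, 0], "turn": 0}
    - {"travel": [0, 0, 0], "turn": 0}
    - {"travel": [0, 0, 0], "turn": 0}

```text
time: 13.78
tcp_pos: [602.7, 225.6, 27.7]
tool_rot: [2.194, 2.249, 0.0]
contact_force: [0.2, 0.5, -0.5]
width: 26.0
grasp_force: 49.2
```

```bash
python3 -c "
from h import *
go(603.6,195,27.5,1.596)
im,D=grab('top','t7'); im2,D2=grab('scene','s7')
a=np.hstack([cv2.resize(im[170:270,220:340],None,fx=3.3,fy=3.3,interpolation=2),cv2.resize(im2[250:350,270:390],None,fx=3.3,fy=3.3,interpolation=2)])
cv2.imwrite('pics/c7.png',a[:,:,::-1])"
```

```text
t 13.78 tcp [602.7 225.6  27.7] yaw 1.596 tz [ 0.  0. -1.] q [ 0.    0.8  -0.71  1.65  0.62  0.92 -0.92] F [ 0.2  0.5 -0.5] w 26.0 gf 49.2
tool delta mm [-30.6   0.2   0.2] len 30.6 turn -0.0
```

View pics/c7.png

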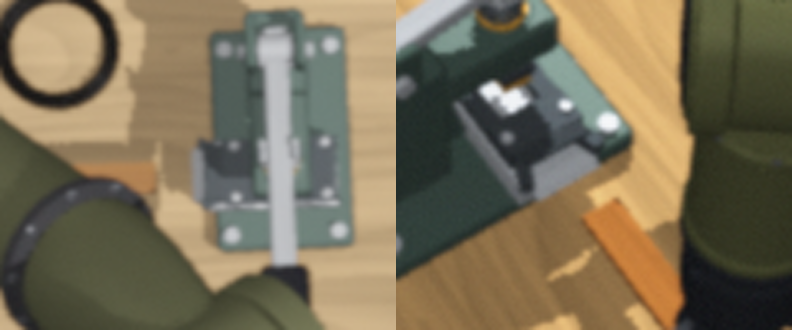

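In the top view the head (crop rows 163–193) is centred on the mouth lip (rows 150–205). I'll insert along tool -x.

Call:
servo_tool:
  increments:
    - {"travel": [-0.01, 0, 0], "turn": 0}
    - {"travel": [-0.012, 0, 0], "turn": 0}
    - {"travel": [-0.012, 0, 0], "turn": 0}
    - {"travel": [-0.01, 0, 0], "turn": 0}
    - {"travel": [-0.008, 0, 0], "turn": 0}
    - {"travel": [-0.008, 0, 0], "turn": 0}
    - {"travel": [0, 0, 0], "turn": 0}
    - {"travel": [0, 0, 0], "turn": 0}

```text
time: 14.55
tcp_pos: [604.2, 164.9, 27.7]
tool_rot: [-2.195, -2.248, -0.0]
contact_force: [-0.3, 0.5, -0.1]
width: 25.8
grasp_force: 49.2
```

Call:
servo_tool:
  increments:
    - {"travel": [-0.004, 0, 0], "turn": 0}
    - {"travel": [-0.004, 0, 0], "turn": 0}
    - {"travel": [-0.004, 0, 0], "turn": 0}
    - {"travel": [-0.003, 0, 0], "turn": 0}
    - {"travel": [0, 0, 0], "turn": 0}
    - {"travel": [0, 0, 0], "turn": 0}
    - {"travel": [0, 0, 0], "turn": 0}
    - {"travel": [0, 0, 0], "turn": 0}

```text
time: 15.22
tcp_pos: [604.4, 151.0, 27.6]
tool_rot: [-2.193, -2.249, -0.0]
contact_force: [0.2, -0.3, -0.3]
width: 26.2
grasp_force: 49.2
```

```bash
python3 -c "
from h import *
go(606.9,65.6,27.5,1.596); print(robot.sense()['ft_torque'])"
```

```text
t 15.22 tcp [604.4 151.   27.6] yaw 1.596 tz [-0.  0. -1.] q [ 0.13  0.78 -0.71  1.71  0.63  0.89 -0.83] F [ 0.2 -0.3 -0.3] w 26.2 gf 49.2
tool delta mm [-85.4   0.3   0.1] len 85.4 turn 0.0
[ 0.01134962  0.04931334 -0.04692494]
```

Call:
servo_tool:
  increments:
    - {"travel": [-0.005, 0, 0], "turn": 0}
    - {"travel": [-0.007, 0, 0], "turn": 0}
    - {"travel": [-0.007, 0, 0], "turn": 0}
    - {"travel": [-0.007, 0, 0], "turn": 0}
    - {"travel": [-0.007, 0, 0], "turn": 0}
    - {"travel": [-0.005, 0, 0], "turn": 0}
    - {"travel": [0, 0, 0], "turn": 0}
    - {"travel": [0, 0, 0], "turn": 0}

```text
time: 15.88
tcp_pos: [605.5, 112.0, 27.6]
tool_rot: [-2.195, -2.248, 0.0]
contact_force: [-0.5, -0.6, -0.1]
width: 25.9
grasp_force: 49.2
```

Call:
servo_tool:
  increments:
    - {"travel": [-0.005, 0, 0], "turn": 0}
    - {"travel": [-0.006, 0, 0], "turn": 0}
    - {"travel": [-0.006, 0, 0], "turn": 0}
    - {"travel": [-0.006, 0, 0], "turn": 0}
    - {"travel": [-0.005, 0, 0], "turn": 0}
    - {"travel": [-0.004, 0, 0], "turn": 0}
    - {"travel": [0, 0, 0], "turn": 0}
    - {"travel": [0, 0, 0], "turn": 0}

```text
time: 16.55
tcp_pos: [606.3, 80.3, 27.6]
tool_rot: [2.194, 2.248, 0.0]
contact_force: [-0.2, 0.7, -1.6]
width: 26.3
grasp_force: 49.2
```

```bash
python3 -c "
from h import *
go(606.9,65.6,27.5,1.596); print(robot.sense()['ft_torque'])"
```

```text
t 16.55 tcp [606.3  80.3  27.6] yaw 1.595 tz [ 0. -0. -1.] q [ 0.25  0.77 -0.72  1.75  0.64  0.88 -0.73] F [-0.2  0.7 -1.6] w 26.3 gf 49.2
tool delta mm [-14.7   0.2   0.1] len 14.7 turn -0.001
[ 0.01408882 -0.04168085  0.03667254]
```

Sliding freely, with 14.7 mm to the estimated stop. Slow from here.

Call:
servo_tool:
  increments:
    - {"travel": [-0.003, 0, 0], "turn": 0}
    - {"travel": [-0.003, 0, 0], "turn": 0}
    - {"travel": [-0.002, 0, 0], "turn": 0}
    - {"travel": [-0.002, 0, 0], "turn": 0}
    - {"travel": [-0.001, 0, 0], "turn": 0}
    - {"travel": [0, 0, 0], "turn": 0}
    - {"travel": [0, 0, 0], "turn": 0}
    - {"travel": [0, 0, 0], "turn": 0}

```text
time: 17.22
tcp_pos: [606.5, 69.7, 27.6]
tool_rot: [-2.193, -2.249, -0.0]
contact_force: [1.0, -1.1, -0.8]
width: 25.9
grasp_force: 49.2
```

Call:
servo_tool:
  increments:
    - {"travel": [-0.001, 0, 0], "turn": 0}
    - {"travel": [-0.001, 0, 0], "turn": 0}
    - {"travel": [-0.001, 0, 0], "turn": 0}
    - {"travel": [0, 0, 0], "turn": 0}
    - {"travel": [0, 0, 0], "turn": 0}
    - {"travel": [0, 0, 0], "turn": 0}
    - {"travel": [0, 0, 0], "turn": 0}
    - {"travel": [0, 0, 0], "turn": 0}

```text
time: 17.88
tcp_pos: [606.5, 67.5, 27.7]
tool_rot: [-2.192, -2.249, -0.001]
contact_force: [0.3, 6.1, -0.2]
width: 26.3
grasp_force: 49.2
```

Contact with 6 N in +y near the expected stop. One more millimetre to confirm, then check.

Call:
servo_tool:
  increments:
    - {"travel": [-0.001, 0, 0], "turn": 0}
    - {"travel": [0, 0, 0], "turn": 0}
    - {"travel": [0, 0, 0], "turn": 0}
    - {"travel": [0, 0, 0], "turn": 0}
    - {"travel": [0, 0, 0], "turn": 0}
    - {"travel": [0, 0, 0], "turn": 0}
    - {"travel": [0, 0, 0], "turn": 0}
    - {"travel": [0, 0, 0], "turn": 0}

```text
time: 18.55
tcp_pos: [606.5, 67.4, 27.8]
tool_rot: [-2.191, -2.249, -0.003]
contact_force: [-1.4, 7.3, 0.6]
width: 26.0
grasp_force: 49.2
```

```bash
python3 -c "
from h import *
go(606.9,65.6,26,1.596)
im2,D2=grab('scene','s8')
cv2.imwrite('pics/c8.png',cv2.resize(im2[230:340,250:400],None,fx=5,fy=5,interpolation=2)[:,:,::-1])"
```

```text
t 18.55 tcp [606.5  67.4  27.8] yaw 1.597 tz [ 0.     0.002 -1.   ] q [ 0.28  0.76 -0.73  1.75  0.64  0.88 -0.71] F [-1.4  7.3  0.6] w 26.0 gf 49.2
tool delta mm [-1.9  0.3  1.8] len 2.6 turn 0.001
```

View pics/c8.png

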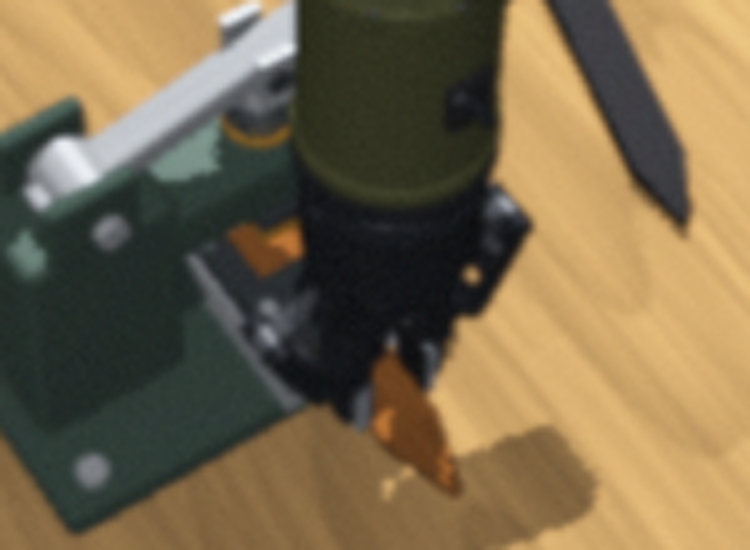

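The stake lies under the die window at crop (265,245) and its pointed end sticks out at (450,485). The stop is reached: head about y' -40, and the force rises without motion. I'll lower onto the floor and let go.

Call:
servo_tool:
  increments:
    - {"travel": [0, 0, 0.001], "turn": 0}
    - {"travel": [0, 0, 0.0005], "turn": 0}
    - {"travel": [0, 0, 0], "turn": 0}
    - {"travel": [0, 0, 0], "turn": 0}
    - {"travel": [0, 0, 0], "turn": 0}
    - {"travel": [0, 0, 0], "turn": 0}
    - {"travel": [0, 0, 0], "turn": 0}
    - {"travel": [0, 0, 0], "turn": 0}

```text
time: 19.27
tcp_pos: [606.6, 67.5, 26.4]
tool_rot: [-2.191, -2.249, -0.003]
contact_force: [-1.0, 5.9, -0.3]
width: 25.7
grasp_force: 49.3
```

Call:
servo_tool:
  increments:
    - {"travel": [0, 0, 0], "turn": 0}
    - {"travel": [0, 0, 0], "turn": 0}
    - {"travel": [0, 0, 0], "turn": 0}
    - {"travel": [0, 0, 0], "turn": 0}
    - {"travel": [0, 0, 0], "turn": 0}
    - {"travel": [0, 0, 0], "turn": 0}
    - {"travel": [0, 0, 0], "turn": 0}
    - {"travel": [0, 0, 0], "turn": 0}
  hand: 0

```text
time: 19.93
tcp_pos: [606.6, 65.5, 26.1]
tool_rot: [2.194, 2.249, -0.0]
contact_force: [-0.8, -0.4, 0.4]
width: 85.4
grasp_force: 0.0
```

```bash
python3 -c "
from h import *
go(605,90,200,1.596)"
```

```text
t 19.93 tcp [606.6  65.5  26.1] yaw 1.596 tz [-0. -0. -1.] q [ 0.28  0.77 -0.72  1.75  0.64  0.88 -0.71] F [-0.8 -0.4  0.4] w 85.4 gf 0.0
tool delta mm [  24.5   -1.  -173.9] len 175.6 turn -0.0
```

Call:
servo_tool:
  increments:
    - {"travel": [0, 0, -0.02], "turn": 0}
    - {"travel": [0, 0, -0.035], "turn": 0}
    - {"travel": [0, 0, -0.035], "turn": 0}
    - {"travel": [0, 0, -0.035], "turn": 0}
    - {"travel": [0.01, 0, -0.035], "turn": 0}
    - {"travel": [0.01, 0, -0.035], "turn": 0}
    - {"travel": [0.01, 0, -0.035], "turn": 0}
    - {"travel": [0.01, 0, -0.035], "turn": 0}

```text
time: 20.6
tcp_pos: [605.1, 105.9, 293.1]
tool_rot: [2.193, 2.249, 0.0]
contact_force: [1.2, -0.5, 0.2]
width: 85.6
grasp_force: 0.0
```

Call:
servo_tool:
  increments:
    - {"travel": [0, 0, 0], "turn": 0}
    - {"travel": [0, -0.02, 0], "turn": 0}
    - {"travel": [0, -0.02, 0], "turn": 0}
    - {"travel": [0, -0.02, 0], "turn": 0}
    - {"travel": [0, -0.02, 0], "turn": 0}
    - {"travel": [0, 0, 0], "turn": 0}
    - {"travel": [0, 0, 0], "turn": 0}
    - {"travel": [0, 0, 0], "turn": 0}
  hand: 255

```text
time: 21.27
tcp_pos: [526.2, 103.2, 291.2]
tool_rot: [2.194, 2.248, 0.0]
contact_force: [1.0, -0.3, -0.3]
width: -0.0
grasp_force: 0.0
```

```bash
python3 -c "
from h import *
go(467,-38.5,270,1.596)
im2,D2=grab('scene','s9'); im,D=grab('top','t9')
a=np.hstack([cv2.resize(im[170:270,220:340],None,fx=3.3,fy=3.3,interpolation=2),cv2.resize(im2[250:350,270:390],None,fx=3.3,fy=3.3,interpolation=2)])
cv2.imwrite('pics/c9.png',a[:,:,::-1])"
```

```text
t 21.27 tcp [526.2 103.2 291.2] yaw 1.595 tz [ 0.001 -0.    -1.   ] q [ 0.37  0.4  -0.91  1.59  0.33  1.31 -0.57] F [ 1.  -0.3 -0.3] w -0.0 gf 0.0
tool delta mm [-140.2  -62.7   21.1] len 155.0 turn -0.001
```

View pics/c9.png

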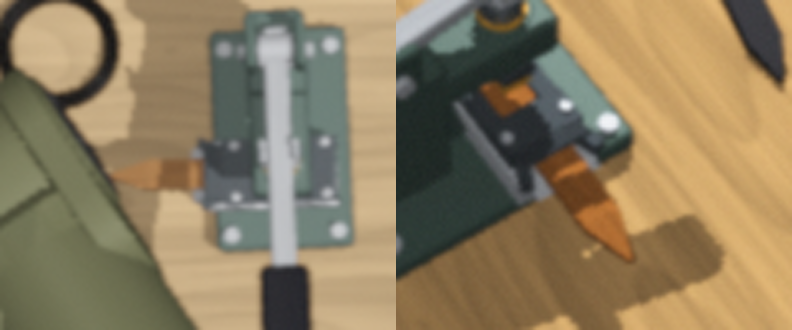

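The stake is in the slot under the die with its tip showing at top crop (108,178) and scene crop (632,260). I'll check the tip position against home.

```bash
python3 -c "
from h import *
a=onplane('top',[(252.7,223.9)],51); b=onplane('scene',[(341.5,328.8)],51); print(a,b,'mean',(a+b)/2,'expect 605.4 122.6')
o1,d1=ray('top',[(252.7,223.9)]);o2,d2=ray('scene',[(341.5,328.8)])
A=np.c_[d1[0],-d2[0]]; t=np.linalg.lstsq(A,o2-o1,rcond=None)[0]; print(o1+d1[0]*t[0],o2+d2[0]*t[1])
P=cloud('top',np.load('pics/t9.npy')); im=cv2.imread('pics/t9.png'); s=P[245:290,290:325]; k=(im[245:290,290:325].max(2)<75)&(s[...,2]>195); q=s[k]; print('grip',len(q),q[:,:2].mean(0),np.percentile(q,[1,99],axis=0).round(0))
"
```

```text
[[604.6123914  123.82785673  51.        ]] [[606.76239807 125.53643182  51.        ]] mean [[605.68739474 124.68214427  51.        ]] expect 605.4 122.6
[605.04231065 124.28303043  47.35189335] [605.49538981 123.91314591  47.35913704]
grip 453 [464.75271748 -38.32596479] [[421. -56. 218.]
 [510. -22. 720.]]
```

The tip is within about 1.5 mm of the home estimate. Moving above the palm grip with the fingers shut.

Call:
servo_tool:
  increments:
    - {"travel": [-0.025, -0.011, 0], "turn": 0}
    - {"travel": [-0.025, -0.011, 0], "turn": 0}
    - {"travel": [-0.025, -0.011, 0], "turn": 0}
    - {"travel": [-0.025, -0.011, 0], "turn": 0}
    - {"travel": [-0.02, -0.01, 0.01], "turn": 0}
    - {"travel": [-0.02, -0.008, 0.01], "turn": 0}
    - {"travel": [0, 0, 0.01], "turn": 0}
    - {"travel": [0, 0, 0], "turn": 0}

```text
time: 22.03
tcp_pos: [466.5, -39.4, 259.4]
tool_rot: [-2.195, -2.244, 0.002]
contact_force: [1.1, -0.6, 0.7]
width: 0.1
grasp_force: 0.0
```

Call:
servo_tool:
  increments:
    - {"travel": [0, 0, 0.01], "turn": 0}
    - {"travel": [0, 0, 0.01], "turn": 0}
    - {"travel": [0, 0, 0.01], "turn": 0}
    - {"travel": [0, 0, 0.005], "turn": 0}
    - {"travel": [0, 0, 0], "turn": 0}
    - {"travel": [0, 0, 0], "turn": 0}
    - {"travel": [0, 0, 0], "turn": 0}
    - {"travel": [0, 0, 0], "turn": 0}

```text
time: 22.7
tcp_pos: [467.5, -37.7, 226.5]
tool_rot: [2.193, 2.249, 0.001]
contact_force: [0.4, 0.1, 0.3]
width: 0.0
grasp_force: 0.0
```

```bash
python3 -c "
from h import *
go(466,-38.5,209,1.596)"
```

```text
t 22.7 tcp [467.5 -37.7 226.5] yaw 1.596 tz [ 0.001 -0.    -1.   ] q [ 0.7   0.34 -0.91  1.86  0.3   1.09 -0.3 ] F [0.4 0.1 0.3] w 0.0 gf 0.0
tool delta mm [-0.8 -1.5 17.5] len 17.6 turn -0.0
```

Call:
servo_tool:
  increments:
    - {"travel": [0, 0, 0.008], "turn": 0}
    - {"travel": [0, 0, 0.007], "turn": 0}
    - {"travel": [0, -0.001, 0.006], "turn": 0}
    - {"travel": [0, -0.001, 0.007], "turn": 0}
    - {"travel": [0, -0.001, 0.007], "turn": 0}
    - {"travel": [0, -0.001, 0.007], "turn": 0}
    - {"travel": [0, -0.001, 0.006], "turn": 0}
    - {"travel": [0, 0, 0], "turn": 0}

```text
time: 23.37
tcp_pos: [460.9, -38.1, 177.0]
tool_rot: [-2.192, -2.248, 0.003]
contact_force: [-3.2, -0.9, 7.0]
width: -0.1
grasp_force: 3.2
```

Call:
servo_tool:
  increments:
    - {"travel": [0, -0.001, 0.005], "turn": 0}
    - {"travel": [0, -0.001, 0.005], "turn": 0}
    - {"travel": [0, -0.001, 0.004], "turn": 0}
    - {"travel": [0, -0.001, 0.004], "turn": 0}
    - {"travel": [0, 0, 0.002], "turn": 0}
    - {"travel": [0, 0, 0], "turn": 0}
    - {"travel": [0, 0, 0], "turn": 0}
    - {"travel": [0, 0, 0], "turn": 0}

```text
time: 24.03
tcp_pos: [459.1, -38.1, 158.5]
tool_rot: [2.193, 2.248, 0.002]
contact_force: [0.3, -0.9, 7.2]
width: 0.1
grasp_force: 3.8
```

Call:
servo_tool:
  increments:
    - {"travel": [0, -0.001, 0.002], "turn": 0}
    - {"travel": [0, 0, 0.002], "turn": 0}
    - {"travel": [0, 0, 0.001], "turn": 0}
    - {"travel": [0, 0, 0.001], "turn": 0}
    - {"travel": [0, 0, 0], "turn": 0}
    - {"travel": [0, 0, 0], "turn": 0}
    - {"travel": [0, 0, 0], "turn": 0}
    - {"travel": [0, 0, 0], "turn": 0}

```text
time: 24.7
tcp_pos: [458.6, -38.1, 152.8]
tool_rot: [2.192, 2.247, 0.003]
contact_force: [0.7, -1.7, 7.9]
width: -0.1
grasp_force: 4.0
```

Call:
servo_tool:
  increments:
    - {"travel": [0, 0, 0.001], "turn": 0}
    - {"travel": [0, 0, 0], "turn": 0}
    - {"travel": [0, 0, 0.001], "turn": 0}
    - {"travel": [0, 0, 0], "turn": 0}
    - {"travel": [0, 0, 0], "turn": 0}
    - {"travel": [0, 0, 0], "turn": 0}
    - {"travel": [0, 0, 0], "turn": 0}
    - {"travel": [0, 0, 0], "turn": 0}

```text
time: 25.37
tcp_pos: [458.5, -38.1, 150.8]
tool_rot: [2.192, 2.247, 0.003]
contact_force: [0.3, -0.8, 8.1]
width: 0.2
grasp_force: 4.1
```

Call:
servo_tool:
  increments:
    - {"travel": [0, 0, 0.001], "turn": 0}
    - {"travel": [0, 0, 0], "turn": 0}
    - {"travel": [0, 0, 0.001], "turn": 0}
    - {"travel": [0, 0, 0], "turn": 0}
    - {"travel": [0, 0, 0], "turn": 0}
    - {"travel": [0, 0, 0], "turn": 0}
    - {"travel": [0, 0, 0], "turn": 0}
    - {"travel": [0, 0, 0], "turn": 0}

```text
time: 26.03
tcp_pos: [458.5, -38.1, 149.2]
tool_rot: [2.192, 2.247, 0.003]
contact_force: [-1.1, -1.9, 15.0]
width: 0.1
grasp_force: 7.3
```

The die bears on the wood at 15 N. A little more, to about 19 N, then hold.

Call:
servo_tool:
  increments:
    - {"travel": [0, 0, 0.0006], "turn": 0}
    - {"travel": [0, 0, 0], "turn": 0}
    - {"travel": [0, 0, 0], "turn": 0}
    - {"travel": [0, 0, 0], "turn": 0}
    - {"travel": [0, 0, 0], "turn": 0}
    - {"travel": [0, 0, 0], "turn": 0}
    - {"travel": [0, 0, 0], "turn": 0}
    - {"travel": [0, 0, 0], "turn": 0}

```text
time: 26.7
tcp_pos: [458.5, -38.1, 149.0]
tool_rot: [2.192, 2.247, 0.002]
contact_force: [-2.9, -1.1, 21.0]
width: 0.2
grasp_force: 10.4
```

Call:
servo_tool:
  increments:
    - {"travel": [0, 0, 0], "turn": 0}
    - {"travel": [0, 0, 0], "turn": 0}
    - {"travel": [0, 0, 0], "turn": 0}
    - {"travel": [0, 0, 0], "turn": 0}
    - {"travel": [0, 0, 0], "turn": 0}
    - {"travel": [0, 0, 0], "turn": 0}
    - {"travel": [0, 0, 0], "turn": 0}
    - {"travel": [0, 0, 0], "turn": 0}

```text
time: 27.37
tcp_pos: [458.5, -38.1, 149.1]
tool_rot: [2.191, 2.247, 0.002]
contact_force: [-4.9, -0.7, 20.2]
width: -0.1
grasp_force: 10.4
```

Call:
servo_tool:
  increments:
    - {"travel": [0, 0, 0], "turn": 0}
    - {"travel": [0, 0, 0], "turn": 0}
    - {"travel": [0, 0, 0], "turn": 0}
    - {"travel": [0, 0, 0], "turn": 0}
    - {"travel": [0, 0, 0], "turn": 0}
    - {"travel": [0, 0, 0], "turn": 0}
    - {"travel": [0, 0, 0], "turn": 0}
    - {"travel": [0, 0, 0], "turn": 0}

```text
time: 28.03
tcp_pos: [458.5, -38.1, 149.0]
tool_rot: [2.191, 2.247, 0.002]
contact_force: [-3.3, -0.5, 20.9]
width: 0.3
grasp_force: 10.4
```

Call:
servo_tool:
  increments:
    - {"travel": [0, 0, 0], "turn": 0}
    - {"travel": [0, 0, 0], "turn": 0}
    - {"travel": [0, 0, 0], "turn": 0}
    - {"travel": [0, 0, 0], "turn": 0}
    - {"travel": [0, 0, 0], "turn": 0}
    - {"travel": [0, 0, 0], "turn": 0}
    - {"travel": [0, 0, 0], "turn": 0}
    - {"travel": [0, 0, 0], "turn": 0}

```text
time: 28.7
tcp_pos: [458.5, -38.1, 149.0]
tool_rot: [2.192, 2.247, 0.002]
contact_force: [-3.2, -1.6, 20.8]
width: -0.1
grasp_force: 10.4
```

Call:
servo_tool:
  increments:
    - {"travel": [0, 0, 0], "turn": 0}
    - {"travel": [0, 0, 0], "turn": 0}
    - {"travel": [0, 0, 0], "turn": 0}
    - {"travel": [0, 0, 0], "turn": 0}
    - {"travel": [0, 0, 0], "turn": 0}
    - {"travel": [0, 0, 0], "turn": 0}
    - {"travel": [0, 0, 0], "turn": 0}
    - {"travel": [0, 0, 0], "turn": 0}

```text
time: 29.37
tcp_pos: [458.5, -38.1, 149.0]
tool_rot: [2.192, 2.247, 0.002]
contact_force: [-4.6, -1.3, 21.8]
width: 0.1
grasp_force: 10.4
```

```bash
python3 -c "
from cell import robot
print(robot.sign_off())"
```

```text
the job is handed in; nothing more can be done
None
```

The job is handed in: the wooden marker went home against the stop and was let go with the lever up, then the lever was held down at about 21 N for over 2.5 s and is still held. The sign-off returned no verdict.

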